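# Load a sample cassette under the analyser's spring flap

## Robot

A 7-joint arm with a two-finger parallel gripper is mounted at the origin on the work surface. World frame = base frame: x ahead of the robot, y to its left, z up, the work surface at z = 0. Lengths are in m, angles in rad, forces in N, time in s.
With the tool pointing down it reaches from about 0.425 to 0.925 m from the base axis. Payload 6.8 kg.
Tool frame: the origin (TCP) lies between the finger pads; the fingertips stand 17 mm ahead of it and the grasp point (between the pads) lies 2 mm behind it; z points along the fingers, x is the direction in which the jaws open and shut, and the axes are right-handed (so a half turn about z gives the same grasp; the last joint's range is limited). The gripper opens to 85 mm and grips with 20 to 120 N. Pads are 22 mm wide; open, the fingers measure 114 mm over their backs; the gripper's body (76 mm by 85 mm) begins 54 mm behind the grasp point. The pads swing forward as they close: fully open they stand 13 mm farther back than shut.
Start: joints at [-1.226, 0.477, 0.022, 1.555, -0.011, 1.109, -0.083], TCP at [0.295, 0.607, 0.21] pointing down, gripper open.
Joint ranges: [-2.96, 2.96], [-0.34, 2.1], [-1.41, 1.46], [0.24, 2.44], [-1.37, 4.51], [0.17, 1.92], [-2.96, 2.96]. Speed limits (rad/s): [2.39, 2.39, 3.14, 3.14, 3.14, 3.14, 3.14].

## Interface

Orientations are given as a unit quaternion [w, x, y, z].
In Python, from station import readout, read_camera, get_calibration, bot, models gives the robot as it stands.
- The arm moves only by the tool carry_out, never from a script. Its argument "deltas" is a list of rows, each a list of 2 entries, a list of its own where there are three numbers: the shift along the tool's x, y, z in cm, then the turn about the tool's z in degrees. A call has 1 to 10 rows; each row is the pose to reach, as a shift and turn from the pose measured when the call began, along the tool's axes at that moment; what a row does not reach only later rows make up. A row lasts 1/8 s, in which the tool goes at most 62.5 mm and 10.7 degrees, less where a joint would pass 70% of its speed; a pose out of reach is approached as far as the arm can. A call with a gripper value outside its range is refused whole. "hand" is the opening, from 0 (shut) to 1 (fully open), set as the call begins (left out, the last holds). The fingers move at their own pace and stop on an object; "newtons" is the grip in N (left out, the last holds). Time passes only in rows, so rows that repeat a pose let the fingers close. It gives the time, the measured TCP pose, the force and the opening at its end, in the units of the state.
- readout.get_obs(): the state, without advancing time (a new reading comes with each control period).
- read_camera(name): name is "scene" or "top"; returns the picture (400x640x3 uint8, red, green, blue); there is no depth.
- get_calibration(name): a dict with "fov_y" (degrees; the focal length in pixels is half the picture's height over the tangent of half this angle, whatever the lens; pixels are square), "cx", "cy" (the principal point, pixels), "world_from_camera" (4x4, takes a point from camera to world coordinates). Camera axes: x right, y down, z forward; pixel columns grow to the right and rows downward; lengths in m; the calibration is good to about 2 mm. A picture is of the moment at which its call begins. get_calibration takes no time and is no camera call.
- bot.hand_in(): hands the job in, once; it reports no verdict.
Trained networks look in the newest picture that a camera, given by its name, has taken for a name from the list of things; names that differ only in an ending like _2 or _b are one class to them, and where a whole thing is asked for, a point or a joint stands for the part that bears it (a point fixed in the world has none). Each returns a list of dicts, best first, with "score" (0 to 1); they miss things now and then, are a little off and sometimes report something else, mostly with a low value. They report only what shows in the picture. A call takes as long as a camera call. They do not tell look-alikes from the thing itself.
- models.spot_in(query, camera): "centre" ([row, column] in pixels, amid what is visible of it).
The state is a dict: "t": time; "q": joint angles; "joint_vel": joint speeds; "joint_torque": joint torques, N m; "eef_pos": TCP position; "tool_rot": TCP orientation; "contact_force": force on the tool from outside, world axes, zero at the start; "torque": the same for the moment, N m; "gripper_width": opening from 0.0 (shut) to 1.0 (fully open).
Only numpy, scipy, OpenCV 4.12 (cv2) and the standard library are available. Lean on these libraries where they do the work, as an engineer would, in place of code of your own. Each camera call takes 0.05 s, during which the arm holds its last target. There are 200 camera calls.

## Task

Load the cassette with the orange push plate into the grain analyser: press the green bar down with one fingertip to swing the spring flap up, and, keeping the bar held down, push the orange plate with the other fingertip until the cassette is fully home under the flap against its stop. Then back away so that the flap springs shut behind the cassette. Only press and push: do not grip or lift the cassette, never let the flap bear on it, and leave everything else on the bench where it is.

Things in the scene. Friction and masses are not known exactly. Their poses are not given: they have to be found in the camera images.
- analyser: Fixed off-white grain analyser. Origin on the table below the centre of the chamber mouth; x points into the chamber (push direction), y left, z up; 'local' below means this frame, in mm. Housing above the mouth 67 high (local x 0 to 70, y -70 to 40), head behind it 110 high. A bearing block 10 x 12, 36 high, stands at local x=-172, y=42, the near end of the flap's hinge
- track (a point): Middle of the loading track's floor (local x=-78 mm, 6 mm above the table). The open track runs along local x from -155 mm to the mouth at 0, its side walls 43 mm apart, 6 mm thick, tops 18 mm above the table
- stop (a point): Centre of the rigid stop at the chamber's end (local x=45 mm, 16 mm above the table); the cassette's white block is fully home when its front meets it
- flap (a joint): Angle of the spring flap (rad): 0 shut, 0.75 upper hard stop; springs shut when let go. Hinge rod 10 mm thick along local x, at local y=42, z=30. Pressing the green bar (left of the hinge) down swings the shutter (right of it) up. From 0.4 the cassette passes freely below. Press needed 24 mm left of the hinge: 2 N at shut, 5.5 N at the stop
- press_bar (a point): Green bar rigid with the flap, 158 x 42 x 6 mm (local x -165 to -7), beginning beside the hinge rod. This point: centre of its top face; axes as the analyser's when shut, turning with the flap. Shut, it slopes up to the left at 0.5 rad; level, top 33 mm above the table, at flap angle 0.5. A fingertip can slide along it while pressing; good line: local y=66
- shutter (a point): Grey blade with a red stripe, rigid with the flap, 4 mm thick, across the mouth at local x -5 to -1. This point: middle of its 36 mm wide lower edge, which when shut is 15 mm above the table (9 mm above the track floor): it bars the 20 mm high cassette block but the 6 mm tongue fits under it
- cassette_mid (a point): Centre of the cassette's white block (40 x 40 x 20 mm), half-way up; x along the push. Behind it (-x) a tongue 16 mm wide, 6 high, runs 30 mm to an upright orange push plate (6 thick, 38 wide, 46 high). Mass about 0.12 kg. Starts in the track outside the mouth. At the stop this point is at local x=25, the block's rear 6 mm beyond the shutter
- push_face (a point): Middle of the near (-x) face of the orange push plate, 36 mm above the cassette's underside and 56 mm behind the block's centre; plate top in the track: 52 mm above the table. Push anywhere within 16 mm either side. With the cassette at the stop this point is at local x=-31
- spare_cassette: A second cassette of the same shape with a blue push plate, standing on the table right of the analyser: not to be used. Origin at the centre of its underside
- sample_jar: Jar, 60 mm across, 85 mm high, white cap. Origin under its centre. Leave alone
- sample_jar2: Jar, 60 mm across, 85 mm high, red cap. Origin under its centre. Leave alone
- brush: Hand brush 160 mm long lying on the table. Leave alone
- dish: White bowl 90 mm across, 22 mm high. Leave alone
- weight: Brass weight, 32 mm across, 46 mm high. Leave alone
- cassette: The same cassette; origin at the centre of the underside of its white block, x axis along the push
There are look-alikes about, which are no part of the job. Leave any yellow look-alike of the cassette alone.

How it is judged:
On the way, in this order (a step that is already met when the one before it is completed fails the run):
1. the flap is held up by a finger on the green bar while the cassette is still outside (value of joint flap above 0.4 rad and contact force between the fingers and green_bar above 0.3 N and x of cassette_mid in the frame of analyser below -0.025 m), for 0.1 s.
2. a finger pushes the cassette under the flap while a finger holds the bar down (value of joint flap above 0.4 rad and contact force between the fingers and green_bar above 0.3 N and x of cassette_mid in the frame of analyser between -0.015 and 0.015 m and contact force between the fingers and cassette above 0.02 N).
3. the cassette is home with the bar still held down (value of joint flap above 0.4 rad and contact force between the fingers and green_bar above 0.3 N and x of cassette_mid in the frame of analyser above 0.021 m), for 0.1 s.
At the end, for the whole second after the job is handed in: The orange-plated cassette rests on the chamber floor within 4 mm of its stop and the flap has closed behind it (under 0.06 rad), nothing else moved (x of cassette_mid in the frame of analyser between 0.021 and 0.029 m and z of cassette_mid in the frame of analyser below 0.02 m and value of joint flap below 0.06 rad and linear speed of cassette below 0.01 m/s); the robot touches nothing.
It fails at once if the cassette is lifted (over 10 mm off the track floor) or tipped (z of cassette_mid in the frame of analyser above 0.026 m or angle between cassette_mid's own z axis and vertical above 0.3 rad).
It fails at once if the flap bears on the cassette with over 2 N (contact force between flap and cassette above 2 N).
It fails at once if something else on the bench is moved by more than 30 mm (distance of any of spare_cassette, sample_jar, sample_jar2, brush, dish, weight from where it was at the start of the episode above 0.03 m).
It also fails if it takes over 45 s, if anything falls off the work surface, if the arm or the gripper's body presses on something with over 40 N, if the wrist force passes 120 N, or if a joint passes its speed limit or range.

## Working session

There is one attempt and no reset: what is moved stays moved. The work goes in short steps, Python scripts to look and compute and a tool call to move; the robot and the scene stay as the last step left them, time stands still between calls to the robot, and variables do not carry over. Pictures are saved under pics/ and viewed, about 8 in all and at most 12, crops included, and the job is handed in when it is done.

Besides the shell and the picture viewer there is one more tool, called after ">>>" in YAML: its name, and indented under it one key for each argument. carry_out: Moves the arm, as the interface text tells. Its arguments: {"type":"object","properties":{"deltas":{"type":"array"},"hand":{"type":"number"},"newtons":{"type":"number"}},"required":["deltas"]}

```bash
mkdir -p pics
cat > h.py <<'E'
import numpy as np, cv2
from station import readout, read_camera, get_calibration, bot, models
def ray(cam,rc):
    c=get_calibration(cam); f=200/np.tan(np.radians(c["fov_y"])/2); M=np.array(c["world_from_camera"])
    d=M[:3,:3]@np.array([(rc[1]-c["cx"])/f,(rc[0]-c["cy"])/f,1]); return M[:3,3],d/np.linalg.norm(d)
def atz(cam,rc,z):
    o,d=ray(cam,rc); return o+d*(z-o[2])/d[2]
def tri(r1,r2):
    (o1,d1),(o2,d2)=r1,r2
    s=np.linalg.lstsq(np.c_[d1,-d2],o2-o1,rcond=None)[0]
    a,b=o1+s[0]*d1,o2+s[1]*d2; return (a+b)/2,np.linalg.norm(a-b)
def proj(cam,p):
    c=get_calibration(cam); f=200/np.tan(np.radians(c["fov_y"])/2); M=np.linalg.inv(np.array(c["world_from_camera"]))
    q=M[:3,:3]@np.array(p)+M[:3,3]; return np.array([c["cy"]+f*q[1]/q[2],c["cx"]+f*q[0]/q[2]])
E
python3 - <<'E'
from h import *
np.set_printoptions(precision=3,suppress=True)
for c in("scene","top"):
    im=read_camera(c); cv2.imwrite(f"pics/{c}0.png",im[...,::-1]); print(c,get_calibration(c))
    for q in("press_bar","push_face","shutter","cassette","analyser"):
        print(q,[(round(d["score"],2),np.round(d["centre"],1)) for d in models.spot_in(q,c)[:3]])
o=readout.get_obs();print(o["t"],o["eef_pos"],o["tool_rot"])
E
```

```text
scene {'fov_y': 57.78514409325205, 'cx': 315.16487680980856, 'cy': 199.93461952664825, 'world_from_camera': array([[ 0.157,  0.513, -0.844,  1.28 ],
       [ 0.987, -0.103,  0.121, -0.087],
       [-0.025, -0.852, -0.523,  0.516],
       [ 0.   ,  0.   ,  0.   ,  1.   ]])}
press_bar [(0.67, array([204.8, 353.6]))]
push_face [(0.63, array([176.3, 339.9])), (0.59, array([186.5, 400.7])), (0.55, array([205.7, 330.8]))]
shutter [(0.94, array([205.3, 353.2]))]
cassette [(0.81, array([183.7, 400.5])), (0.61, array([177.9, 340.4])), (0.58, array([210.4, 330. ]))]
analyser [(0.98, array([251.8, 319.8])), (0.33, array([205.2, 352.4]))]
top {'fov_y': 50.938995448859735, 'cx': 318.7235443273635, 'cy': 195.6060137341981, 'world_from_camera': array([[ 0.013, -0.992,  0.125,  0.418],
       [-1.   , -0.015, -0.016,  0.034],
       [ 0.018, -0.125, -0.992,  0.991],
       [ 0.   ,  0.   ,  0.   ,  1.   ]])}
press_bar [(0.88, array([181.7, 279.6]))]
push_face [(0.95, array([273.9, 275.1])), (0.68, array([183.9, 304.1])), (0.63, array([227.6, 210.5]))]
shutter [(0.56, array([183.8, 277.1])), (0.4, array([121.2, 245.4])), (0.15, array([138.1, 318.1]))]
cassette [(0.87, array([276. , 278.5])), (0.86, array([225.6, 210.3])), (0.7, array([182.5, 307.1]))]
analyser [(0.62, array([138.3, 316.9])), (0.2, array([186.1, 277.1]))]
0.6 [0.295 0.607 0.21 ] [-0.     0.848  0.53   0.   ]
```

Run:
```python
import cv2
a=cv2.imread("pics/top0.png")[60:330,150:420]; cv2.imwrite("pics/top0c.png",cv2.resize(a,None,fx=2.2,fy=2.2,interpolation=cv2.INTER_CUBIC))
b=cv2.imread("pics/scene0.png")[120:320,220:460]; cv2.imwrite("pics/scene0c.png",cv2.resize(b,None,fx=3,fy=3,interpolation=cv2.INTER_CUBIC))
```

```text
(no output)
```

View pics/top0c.png

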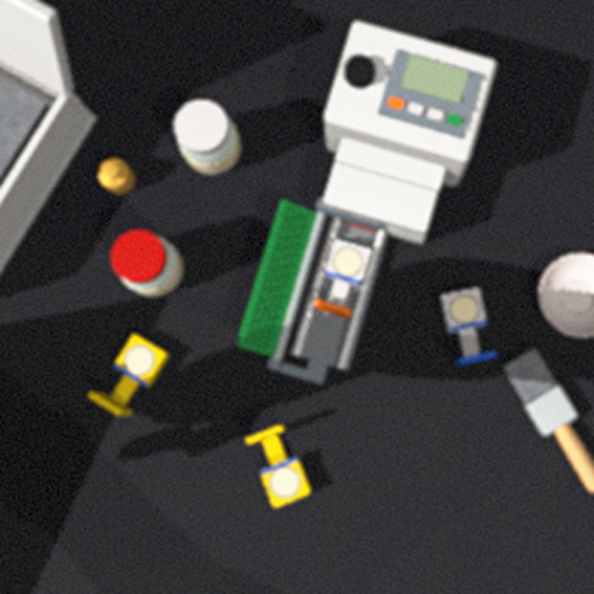

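View pics/scene0c.png

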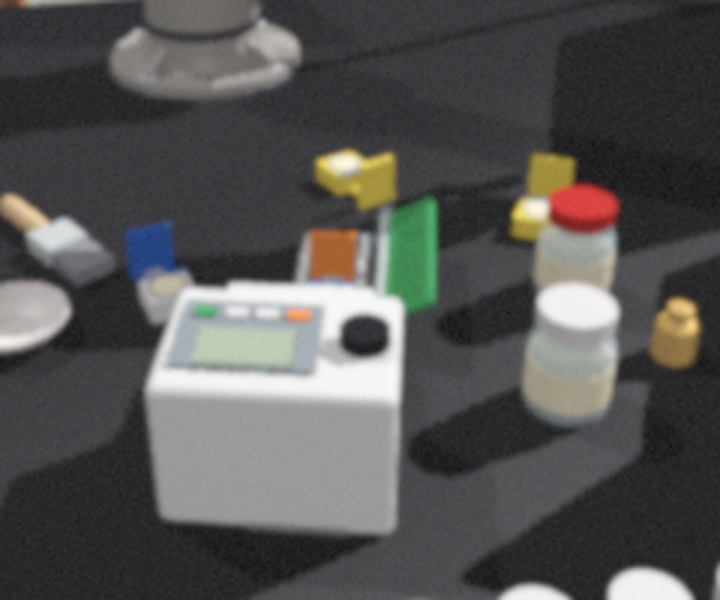

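The top view shows the analyser with the orange-plate cassette in its track (plate top at crop (333,305)) and the green bar at crop corners (283,200), (238,345), (275,357). The yellow look-alikes are lower left, the blue spare is at the right. Next I fit the analyser pose.

Run:
```python
from h import *
from scipy.optimize import least_squares
np.set_printoptions(precision=3,suppress=True)
im=cv2.imread("pics/top0.png"); hsv=cv2.cvtColor(im,cv2.COLOR_BGR2HSV)
g=cv2.inRange(hsv,(50,120,40),(75,255,255)); g[:,:250]=0;g[:140]=0;
n,l,s,c=cv2.connectedComponentsWithStats(g); k=1+s[1:,4].argmax(); pts=cv2.findContours((l==k).astype('uint8'),0,2)[0][0]
quad=cv2.boxPoints(cv2.minAreaRect(pts)); print("green",s[k],quad)
s5,c5=np.sin(.5),np.cos(.5)
bar=lambda u:(.042+u*c5-.003*s5,.030+u*s5+.003*c5)
P=[];
for u in(.047,.005):
    for x in(-.165,-.007): P.append((x,*bar(u)))
P=np.array(P+[(0,.04,.067),(0,-.07,.067)])
C=np.array([(238,345),(283,200),(275,357),(320,210),(326,206),(424,242)])/2.2+[150,60]; C=C[:,::-1]
def W(p,q): 
    c,s=np.cos(p[2]),np.sin(p[2]); q=np.array(q); return np.array([p[0]+c*q[0]-s*q[1],p[1]+s*q[0]+c*q[1],q[2]])
f=lambda p:np.concatenate([proj("top",W(p,q))-c for q,c in zip(P,C)])
r=least_squares(f,[.5,.05,-.27],loss="soft_l1"); print(r.x,f(r.x).reshape(-1,2))
p=r.x
# scene check: green centroid, orange
for cam in("top","scene"):
    im2=cv2.imread(f"pics/{cam}0.png"); h2=cv2.cvtColor(im2,cv2.COLOR_BGR2HSV)
    o=cv2.inRange(h2,(5,150,80),(14,255,255)); n,l,s,c=cv2.connectedComponentsWithStats(o)
    print(cam,"orange",[(s[i],c[i]) for i in range(1,n) if s[i,4]>15])
    for nm,q in(("barc",(-.086,*bar(.026))),("platetop",(-.1,0,.052)),("bearing",(-.172,.042,.036)),("barLn",(-.165,*bar(.047))),("barLf",(-.007,*bar(.047)))): print(nm,W(p,q),proj(cam,W(p,q)))
```

```text
green [ 258  150   35   72 1242] [[255.801 217.256]
 [276.116 149.14 ]
 [293.403 154.296]
 [273.088 222.412]]
[ 0.62   0.029 -0.291] [[ 0.346 -0.639]
 [ 0.099  0.962]
 [ 0.416 -0.917]
 [ 2.271 -0.085]
 [-1.222 -0.289]
 [-3.005  1.937]]
top orange [(array([327, 105,   6,   4,  16], dtype=int32), array([329.562, 106.438])), (array([294, 196,  16,   9,  64], dtype=int32), array([301.156, 199.859]))]
barc [0.556 0.114 0.045] [186.839 276.841]
platetop [0.524 0.058 0.052] [200.675 301.463]
bearing [0.467 0.119 0.036] [225.997 274.318]
barLn [0.486 0.155 0.055] [217.164 257.542]
barLf [0.637 0.109 0.055] [151.008 279.599]
scene orange [(array([325, 197,  13,  15, 180], dtype=int32), array([330.822, 203.611]))]
barc [0.556 0.114 0.045] [203.399 354.748]
platetop [0.524 0.058 0.052] [196.768 329.365]
bearing [0.467 0.119 0.036] [188.74 347.86]
barLn [0.486 0.155 0.055] [184.354 363.247]
barLf [0.637 0.109 0.055] [218.758 361.763]
```

```bash
cat >> h.py <<'E'
s5,c5=np.sin(.5),np.cos(.5)
bar=lambda u:(.042+u*c5-.003*s5,.030+u*s5+.003*c5)
def W(p,q):
    c,s=np.cos(p[2]),np.sin(p[2]); q=np.array(q); return np.array([p[0]+c*q[0]-s*q[1],p[1]+s*q[0]+c*q[1],q[2]])
def L(p,w):
    c,s=np.cos(p[2]),np.sin(p[2]); d=np.array(w)[:2]-p[:2]; return np.array([c*d[0]+s*d[1],-s*d[0]+c*d[1],w[2]])
E
python3 - <<'E'
from h import *
from scipy.optimize import least_squares
np.set_printoptions(precision=3,suppress=True)
P=[(x,*bar(u)) for u in(.047,.005) for x in(-.165,-.007)]
C=np.array([[217.26,255.8],[149.14,276.1],[222.4,273.1],[154.3,293.4]])
# visible scene edge: outer top corner near-left of bar and its far bottom
f=lambda p:np.concatenate([proj("top",W(p,q))-c for q,c in zip(P,C)])
r=least_squares(f,[.6,.03,-.29]); p=r.x; print(p,f(p).reshape(-1,2))
pl=atz("top",(199.86,301.16),.052); print("plate top",pl,L(p,pl), "tri",tri(ray("top",(198.5,301)),ray("scene",(197,331))))
print("block",L(p,atz("top",(262/2.2+60,347/2.2+150),.026)))
for nm,q in(("houseL",(0,.04,.067)),("houseR",(0,-.07,.067)),("bearing",(-.172,.042,.036)),("wallR near",(-.155,-.0275,.018)),("wallL near",(-.155,.0275,.018))):
    a=proj("top",W(p,q)); print(nm,(a[::-1]-[150,60])*2.2)
o=readout.get_obs(); a=np.arctan2(.9,.44)
for nm,q in(("start",(-.13,.035,.1)),):
    print(nm,W(p,q), "tool x target angle deg",90+np.degrees(p[2]))
E
```

```text
[ 0.626  0.036 -0.259] [[-0.909  0.647]
 [ 0.455  0.286]
 [-1.008  0.061]
 [ 1.56  -1.035]]
plate top [0.526 0.058 0.052] [-0.102 -0.004  0.052] tri (array([0.529, 0.06 , 0.054]), np.float64(0.002080221680852088))
block [-0.048 -0.004  0.026]
houseL [318.37 198.87]
houseR [422.163 227.658]
bearing [271.704 362.306]
wallR near [341.289 365.519]
wallL near [291.014 351.425]
start [0.509 0.103 0.1  ] tool x target angle deg 75.1560044083298
```

>>> carry_out:
  deltas:
    - [[-4, 4.5, 0], -1]
    - [[-8.1, 9, 0], -2]
    - [[-12.2, 13.6, 0], -4]
    - [[-16.2, 18.1, 0], -5]
    - [[-20.3, 22.6, 0], -7]
    - [[-24.4, 27.1, 0.5], -8]
    - [[-28.4, 31.7, 1.5], -10]
    - [[-32.5, 36.2, 2.5], -10.2]
    - [[-36.6, 40.7, 3.5], -10.2]
    - [[-36.6, 40.7, 4], -10.2]
  hand: 0.62

```text
t: 1.85
eef_pos: [0.5024, 0.0941, 0.1699]
tool_rot: [0.001, 0.8, 0.6, -0.0]
contact_force: [-0.1, 1.4, 0.4]
gripper_width: 0.622
```

```bash
cat > st.py <<'E'
from h import *
import sys
np.set_printoptions(precision=4,suppress=True)
o=readout.get_obs();P=[.622,.032,-.275]
w,x,y,z=o["tool_rot"]
print(o["t"],"tcp",o["eef_pos"],"local",L(P,o["eef_pos"]),"yawx",np.degrees(np.arctan2(2*(x*y+w*z),1-2*(y*y+z*z))),o["contact_force"],o["gripper_width"],o["tool_rot"])
if len(sys.argv)>1:
    n=sys.argv[1]
    a=read_camera("top")[100:270,200:370]; b=read_camera("scene")[120:290,260:430]
    cv2.imwrite(f"pics/{n}.png",cv2.resize(np.hstack([a,b]),(800,400),interpolation=cv2.INTER_CUBIC)[...,::-1])
E
python3 st.py v1
```

```text
1.85 tcp [0.5024 0.0941 0.1699] local [-0.1319  0.0273  0.1699] yawx 73.72369007091888 [-0.1088  1.3674  0.3919] 0.6215800770981907 [ 0.001   0.8001  0.5999 -0.0003]
```

View pics/v1.png

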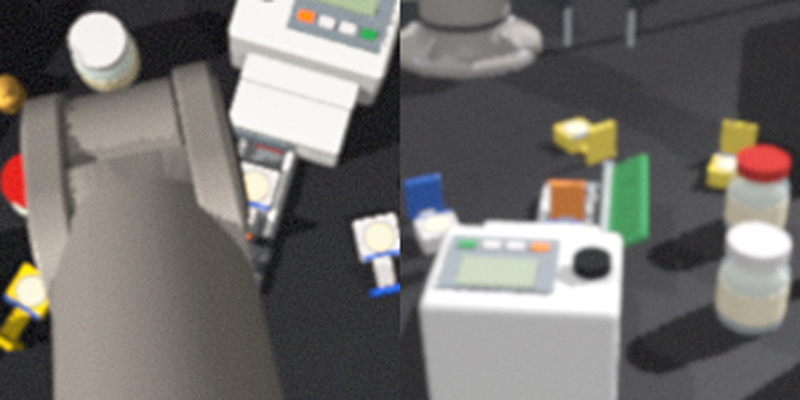

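The scene view shows both fingertips (crop (568,45) and (632,45)), lined up with the plate and the bar. I'll measure them.

```bash
python3 - <<'E'
from h import *
P=[.622,.032,-.275]
for col in(331.4,358.6):
    o,d=ray("scene",(139,col)); lo=L(P,o); ld=L(P,o+d)-lo
    print(lo+ld*((-.132+.011-lo[0])/ld[0]))
E
python3 st.py
```

```text
[-0.121       0.00180935  0.19624921]
[-0.121       0.06430962  0.19767612]
1.95 tcp [0.5009 0.0995 0.1696] local [-0.1349  0.0321  0.1696] yawx 74.16863384107921 [0.2054 0.8466 0.9082] 0.6172706070188174 [-0.0003  0.7977  0.603  -0.0004]
```

>>> carry_out:
  deltas:
    - [[0, 0, 3], 0]
    - [[0, 0, 6], 0]
    - [[0, 0, 8.5], 0]
    - [[0, 0, 8.5], 0]
    - [[0, 0, 8.5], 0]

```text
t: 2.58
eef_pos: [0.5013, 0.1008, 0.0856]
tool_rot: [-0.0, 0.797, 0.604, 0.0]
contact_force: [0.2, 0.2, 0.0]
gripper_width: 0.624
```

```bash
python3 st.py v2
```

```text
2.575 tcp [0.5013 0.1008 0.0856] local [-0.1348  0.0334  0.0856] yawx 74.25877808440525 [0.2274 0.1809 0.0457] 0.6240575907772316 [-0.0002  0.7973  0.6036  0.0004]
```

View pics/v2.png

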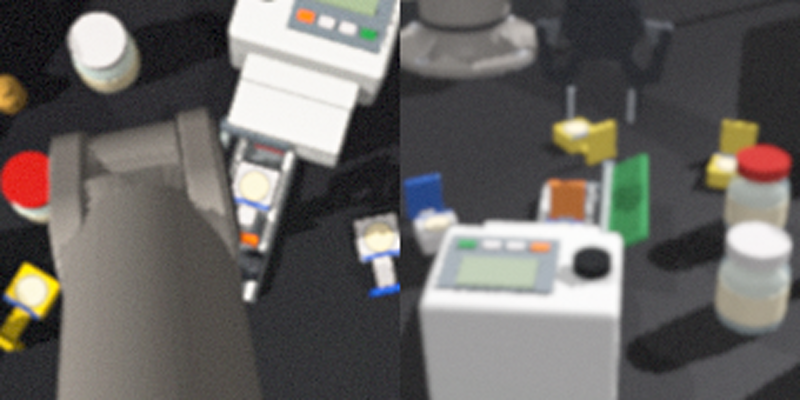

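Run:
```python
from h import *
P=[.622,.032,-.275]
for z in(.05,.068,.0856,.11):
  for y in(.0025,.064):
    a=proj("scene",W(P,(-.135,y,z)))
    print(z,y,(a[1]-260)*2.353+400,(a[0]-120)*2.353)
```

```text
0.05 0.0025 569.7981007940596 166.2805460988172
0.05 0.064 626.6914185949939 168.41546858856717
0.068 0.0025 569.7985283237891 151.80461850157184
0.068 0.064 627.2800154750761 153.85192177878056
0.0856 0.0025 569.798954921722 137.3602410322417
0.0856 0.064 627.8674198189196 139.31788167879986
0.11 0.0025 569.7995608478889 116.8439056432787
0.11 0.064 628.7019054047445 118.67035481872156
```

>>> carry_out:
  deltas:
    - [[0, 0, 0.8], 0]
    - [[0, 0, 1.6], 0]
    - [[0, 0, 1.6], 0]

```text
t: 3.05
eef_pos: [0.501, 0.1001, 0.0691]
tool_rot: [-0.0, 0.798, 0.603, -0.0]
contact_force: [-0.1, -0.2, 0.0]
gripper_width: 0.616
```

>>> carry_out:
  deltas:
    - [[0, 0, 0.5], 0]
    - [[0, 0, 1.0], 0]
    - [[0, 0, 1.0], 0]

```text
t: 3.42
eef_pos: [0.5006, 0.1, 0.0586]
tool_rot: [-0.0, 0.798, 0.603, -0.0]
contact_force: [0.2, -0.2, -0.0]
gripper_width: 0.619
```

```bash
python3 st.py v3
```

```text
3.425 tcp [0.5006 0.1    0.0586] local [-0.1353  0.0325  0.0586] yawx 74.20817282173174 [ 0.2319 -0.188  -0.0361] 0.619462426663111 [-0.0004  0.7975  0.6033 -0.0005]
```

View pics/v3.png

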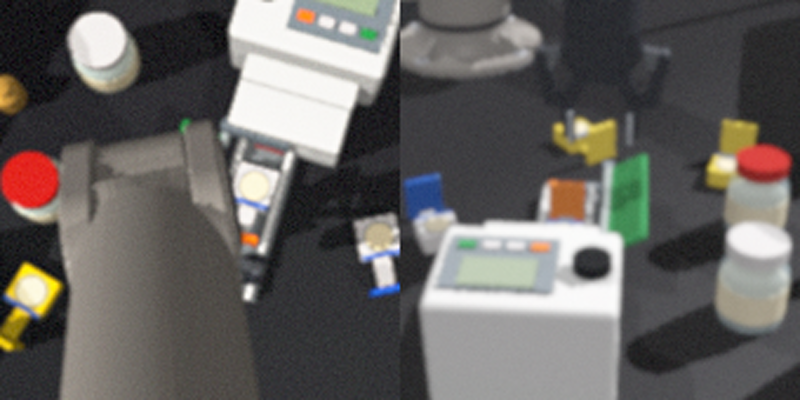

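>>> carry_out:
  deltas:
    - [[0, 0, 0.4], 0]
    - [[0, 0, 0.8], 0]
    - [[0, 0, 0.8], 0]

```text
t: 3.9
eef_pos: [0.5007, 0.1, 0.0507]
tool_rot: [-0.0, 0.798, 0.603, -0.0]
contact_force: [0.1, -0.3, 0.9]
gripper_width: 0.62
```

```bash
python3 st.py
```

```text
3.9 tcp [0.5007 0.1    0.0507] local [-0.1352  0.0325  0.0507] yawx 74.20623936329866 [ 0.0585 -0.2929  0.9377] 0.6197731553942569 [-0.0004  0.7976  0.6033 -0.0004]
```

>>> carry_out:
  deltas:
    - [[0, 0, 0.5], 0]
    - [[0, 0, 1.0], 0]
    - [[0, 0, 1.4], 0]
    - [[0, 0, 1.4], 0]

```text
t: 4.4
eef_pos: [0.5004, 0.0999, 0.0362]
tool_rot: [-0.001, 0.798, 0.603, -0.001]
contact_force: [0.3, 1.1, 0.9]
gripper_width: 0.619
```

```bash
python3 st.py v4
```

```text
4.4 tcp [0.5004 0.0999 0.0362] local [-0.1355  0.0324  0.0362] yawx 74.20596144586081 [0.3061 1.0794 0.9394] 0.6188095275254155 [-0.0005  0.7976  0.6032 -0.0008]
```

View pics/v4.png

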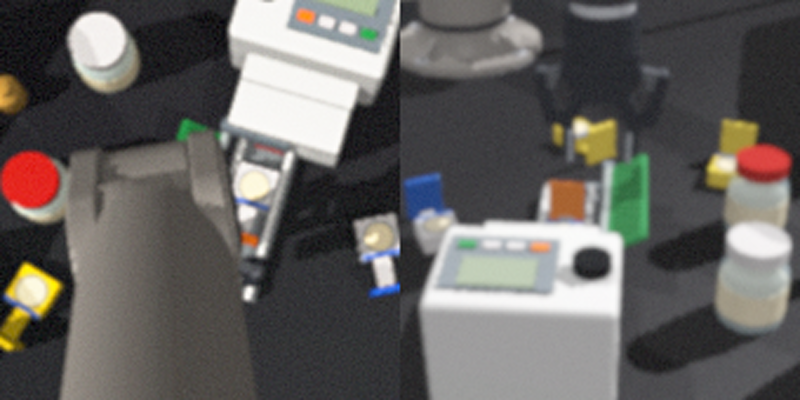

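The flap still looks shut; I'll zoom in on the tips.

```bash
python3 - <<'E'
from h import *
a=read_camera("scene")[140:230,290:390]; b=cv2.imread("pics/scene0.png")[140:230,290:390,::-1]
cv2.imwrite("pics/v5.png",np.hstack([cv2.resize(i,(400,360),interpolation=cv2.INTER_CUBIC) for i in(b,a)])[...,::-1])
P=[.622,.032,-.275]
for q in((-.165,*bar(.047)),(-.007,*bar(.047)),(-.165,*bar(.005)),(-.135,.064,.04),(-.135,.064,.05)): print((proj("scene",W(P,q))[::-1]-[290,140])*4)
E
python3 st.py
```

```text
[294.19626662 177.22378397]
[293.09439442 315.01063354]
[236.44621737 201.95822973]
[264.81869222 219.83557116]
[265.36577747 206.29913912]
4.55 tcp [0.5008 0.1    0.0367] local [-0.1352  0.0326  0.0367] yawx 74.20606450531459 [-0.2388 -0.8167 -0.1231] 0.6158323819023231 [-0.0004  0.7976  0.6033 -0.0004]
```

View pics/v5.png

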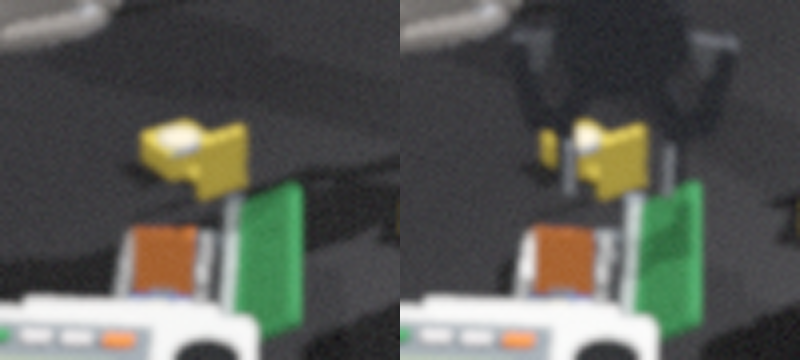

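Run:
```python
from h import *
for c in("top","scene"):
    for z in(.193,.21,.264): print(c,z,proj(c,(.295,.607,z)))
a=cv2.imread("pics/top0.png")[0:400,0:240]; b=cv2.imread("pics/scene0.png")[0:200,400:640]
cv2.imwrite("pics/v6.png",np.hstack([cv2.resize(a,(360,600)),cv2.resize(b,(440,367)) if 0 else cv2.copyMakeBorder(cv2.resize(b,(440,367)),0,233,0,0,0)]))
```

```text
top 0.193 [312.14361517  -3.24387249]
top 0.21 [313.57248029 -10.30757495]
top 0.264 [318.56988181 -35.01260631]
scene 0.193 [ 98.89967181 495.00445166]
scene 0.21 [ 93.18235833 496.3512249 ]
scene 0.264 [ 74.37732956 500.78094694]
```

View pics/v6.png

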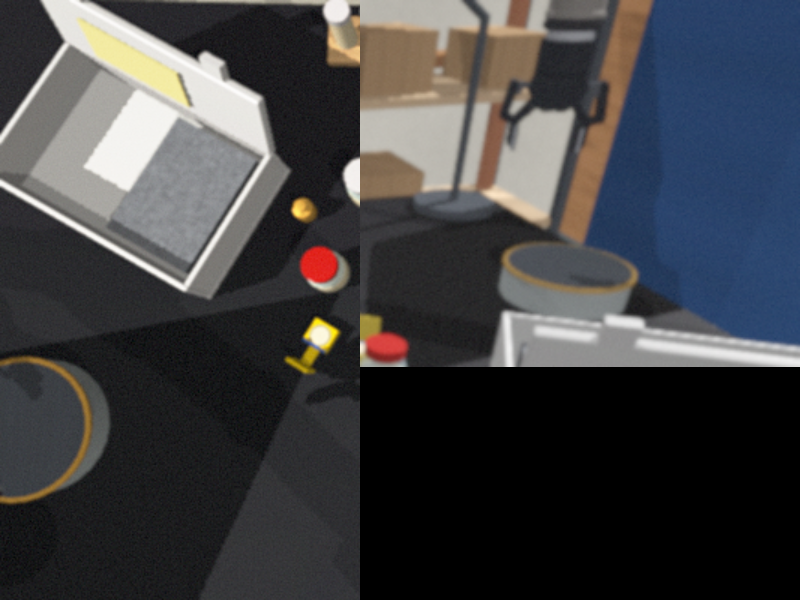

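Run:
```python
from h import *
print(proj("scene",(0,0,0)),proj("scene",(0,0,.05)),proj("top",(0,0,0)))
for c,r in((80,501),): print(atz("scene",(80,501),.193),atz("scene",(80,501),.2))
b=cv2.imread("pics/scene0.png")[60:200,200:380]
cv2.imwrite("pics/v7.png",cv2.resize(b,None,fx=4,fy=4))
```

```text
[139.51732153 287.72888697] [126.76056186 286.85820173] [438.45739586 323.75208592]
[0.09326882 0.75504324 0.193     ] [0.11901326 0.73678057 0.2       ]
```

View pics/v7.png

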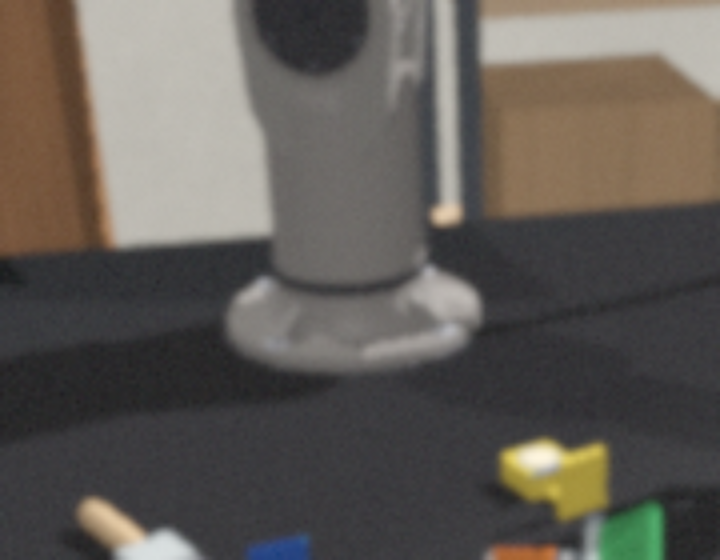

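>>> carry_out:
  deltas:
    - [[0, 0, 0.5], 0]
    - [[0, 0, 1.0], 0]
    - [[0, 0, 1.0], 0]

```text
t: 4.92
eef_pos: [0.5004, 0.0999, 0.0262]
tool_rot: [-0.001, 0.798, 0.603, -0.001]
contact_force: [0.4, -0.0, -0.4]
gripper_width: 0.617
```

```bash
cat > gr.py <<'E'
from h import *
def green():
    im=read_camera("scene"); h=cv2.cvtColor(im,cv2.COLOR_RGB2HSV)
    g=cv2.inRange(h,(50,110,40),(78,255,255)); g[:,:335]=0; g[:,385:]=0; g[240:]=0
    o=cv2.inRange(h,(3,150,80),(14,255,255)); o[:,:310]=0;o[:,350:]=0;o[225:]=0
    r=[]
    for m in(g,o): x,y,w,hh=cv2.boundingRect(m); r.append((x,y,w,hh,int((m>0).sum())))
    return r,im
if __name__=="__main__":
    import st; print(green()[0])
    im=cv2.imread("pics/scene0.png")[...,::-1]
E
python3 gr.py
python3 - <<'E'
import gr
gr.read_camera=lambda c:__import__('cv2').imread("pics/scene0.png")[...,::-1].copy()
print("initial",gr.green()[0])
E
```

```text
4.925 tcp [0.5004 0.0999 0.0262] local [-0.1355  0.0323  0.0262] yawx 74.20724754396709 [ 0.4289 -0.0341 -0.4006] 0.6168225159608804 [-0.0005  0.7975  0.6033 -0.0008]
[(350, 186, 16, 38, 456), (325, 197, 13, 15, 175)]
initial [(350, 186, 16, 38, 502), (325, 197, 13, 15, 180)]
```

>>> carry_out:
  deltas:
    - [[0, 0, 0.3], 0]
    - [[0, 0, 0.6], 0]
    - [[0, 0, 0.6], 0]

```text
t: 5.35
eef_pos: [0.5006, 0.0999, 0.0203]
tool_rot: [-0.0, 0.798, 0.603, -0.001]
contact_force: [-0.5, -0.2, 0.3]
gripper_width: 0.62
```

```bash
python3 gr.py
python3 - <<'E'
from h import *
a=read_camera("scene")[140:230,290:390]
cv2.imwrite("pics/v8.png",cv2.resize(a,(800,600) if 0 else (660,594),interpolation=cv2.INTER_CUBIC)[...,::-1])
E
```

```text
5.35 tcp [0.5006 0.0999 0.0203] local [-0.1353  0.0324  0.0203] yawx 74.20272215684645 [-0.5369 -0.1637  0.3146] 0.6197157341237703 [-0.0005  0.7976  0.6032 -0.0007]
[(350, 186, 16, 38, 450), (325, 197, 13, 15, 175)]
```

View pics/v8.png

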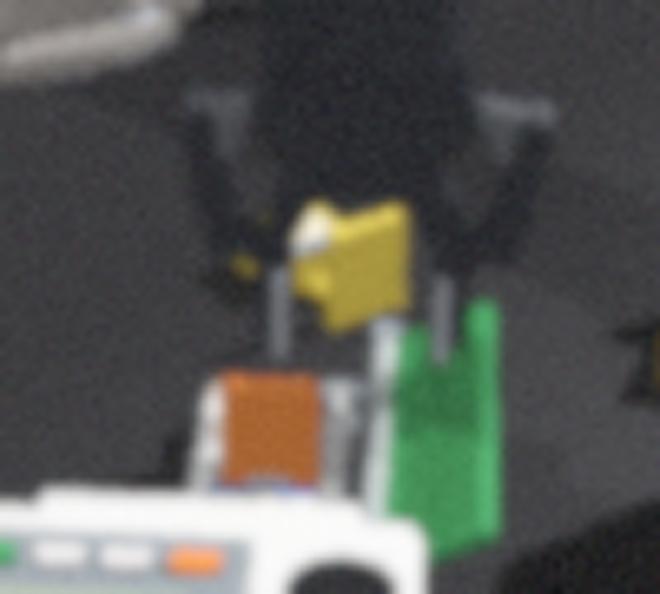

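The bar finger is now seen over the green bar, its tip at zoom (442,360), about 20 mm above the reported TCP. That leaves it just above the bar, so I keep lowering.

>>> carry_out:
  deltas:
    - [[0, 0, 0.3], 0]
    - [[0, 0, 0.5], 0]
    - [[0, 0, 0.5], 0]

```text
t: 5.82
eef_pos: [0.5009, 0.1002, 0.0155]
tool_rot: [-0.0, 0.798, 0.603, -0.0]
contact_force: [1.1, 0.8, 2.2]
gripper_width: 0.618
```

```bash
python3 gr.py
```

```text
5.825 tcp [0.5009 0.1002 0.0155] local [-0.135   0.0327  0.0155] yawx 74.20886661156779 [1.1327 0.8338 2.2314] 0.6181358308151662 [-0.0004  0.7975  0.6033 -0.0003]
[(350, 188, 17, 38, 475), (325, 197, 13, 15, 172)]
```

>>> carry_out:
  deltas:
    - [[0, 0, 0.4], 0]
    - [[0, 0, 0.8], 0]
    - [[0, 0, 1.1], 0]
    - [[0, 0, 1.1], 0]

```text
t: 6.38
eef_pos: [0.5015, 0.101, 0.0045]
tool_rot: [-0.0, 0.797, 0.604, 0.0]
contact_force: [1.1, 4.8, 5.5]
gripper_width: 0.618
```

```bash
python3 gr.py
```

```text
6.375 tcp [0.5015 0.101  0.0045] local [-0.1347  0.0337  0.0045] yawx 74.2434726009718 [1.082  4.8107 5.4643] 0.6183149616308125 [-0.0004  0.7974  0.6035  0.0003]
[(350, 192, 18, 40, 485), (325, 197, 13, 13, 117)]
```

```bash
python3 - <<'E'
from h import *
P=[.622,.032,-.275]
np.set_printoptions(precision=1,suppress=True)
for th in(0,.2,.3,.4,.5,.6,.75):
    a=.5-th;B=lambda u:(.042+u*np.cos(a)-.003*np.sin(a),.030+u*np.sin(a)+.003*np.cos(a))
    print(th,proj("scene",W(P,(-.165,*B(.047)))),proj("scene",W(P,(-.007,*B(.047)))),proj("scene",W(P,(-.165,*B(.005)))))
a=read_camera("scene")[140:230,290:390]
cv2.imwrite("pics/v9.png",cv2.resize(a,(660,594),interpolation=cv2.INTER_CUBIC)[...,::-1])
E
python3 st.py
```

```text
0 [184.3 363.5] [218.8 363.3] [190.5 349.1]
0.2 [187.2 365. ] [221.9 365. ] [190.7 349.5]
0.3 [188.7 365.5] [223.6 365.6] [190.9 349.6]
0.4 [190.2 365.8] [225.3 365.9] [191.  349.8]
0.5 [191.8 365.9] [227. 366.] [191.2 349.9]
0.6 [193.3 365.9] [228.7 366. ] [191.4 350. ]
0.75 [195.6 365.4] [231.2 365.5] [191.6 350.1]
6.475 tcp [0.5015 0.1011 0.0047] local [-0.1347  0.0337  0.0047] yawx 74.24360163251117 [0.8533 3.7963 5.5288] 0.6249188396075491 [-0.0004  0.7974  0.6035  0.0004]
```

View pics/v9.png

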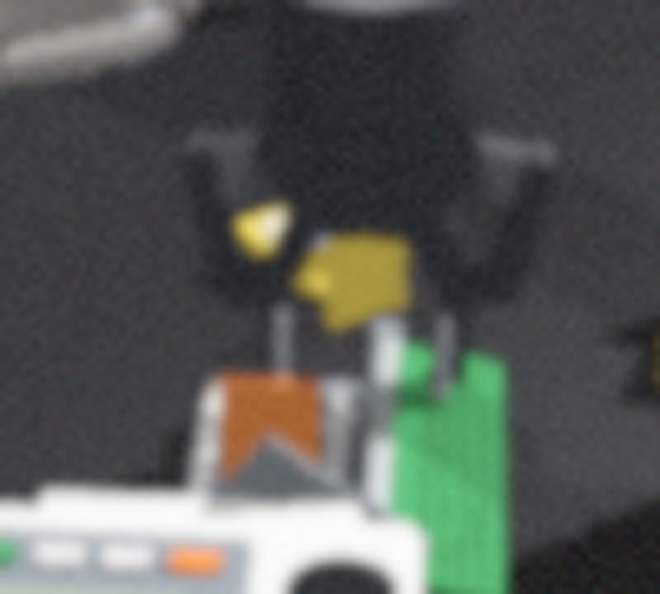

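The bar is about level (θ≈0.57), the shutter is raised, and the right finger is behind the orange plate and centred on it. Now I push.

>>> carry_out:
  deltas:
    - [[0, 0.7, 0.05], 0]
    - [[0, 1.5, 0.05], 0]
    - [[0, 2.2, 0.05], 0]
    - [[0, 3.0, 0.05], 0]
    - [[0, 3.7, 0.05], 0]
    - [[0, 4.5, 0.05], 0]
    - [[0, 5.2, 0.05], 0]
    - [[0, 6.0, 0.05], 0]
    - [[0, 6.7, 0.05], 0]
    - [[0, 7.4, 0.05], 0]

```text
t: 7.72
eef_pos: [0.5695, 0.0818, 0.0033]
tool_rot: [-0.003, 0.797, 0.604, -0.002]
contact_force: [-6.9, 4.4, 9.6]
gripper_width: 0.622
```

```bash
python3 gr.py
```

```text
7.725 tcp [0.5695 0.0818 0.0033] local [-0.064   0.0337  0.0033] yawx 74.31587849296535 [-6.9493  4.4198  9.5749] 0.6219970238101639 [-0.0026  0.797   0.604  -0.0021]
[(350, 194, 17, 39, 344), (323, 209, 2, 2, 3)]
```

>>> carry_out:
  deltas:
    - [[0, 0.6, 0], 0]
    - [[0, 1.1, 0], 0]
    - [[0, 1.6, 0], 0]
    - [[0, 1.9, 0], 0]
    - [[0, 1.9, 0], 0]

```text
t: 8.4
eef_pos: [0.5861, 0.0781, 0.0029]
tool_rot: [-0.004, 0.797, 0.605, -0.003]
contact_force: [-6.3, 4.8, 11.3]
gripper_width: 0.621
```

```bash
python3 gr.py
```

```text
8.4 tcp [0.5861 0.0781 0.0029] local [-0.0471  0.0346  0.0029] yawx 74.40159706309755 [-6.339   4.836  11.2918] 0.6207734289578278 [-0.0044  0.7965  0.6046 -0.0034]
[(350, 195, 17, 38, 304), (0, 0, 0, 0, 0)]
```

>>> carry_out:
  deltas:
    - [[0, 0.2, -0.1], 0]
    - [[0, 0.5, -0.1], 0]
    - [[0, 0.8, -0.1], 0]
    - [[0, 0.8, -0.1], 0]

```text
t: 8.95
eef_pos: [0.5909, 0.0769, 0.003]
tool_rot: [-0.006, 0.796, 0.605, -0.005]
contact_force: [-5.8, 3.9, 8.3]
gripper_width: 0.621
```

```bash
python3 gr.py
```

```text
8.95 tcp [0.5909 0.0769 0.003 ] local [-0.0421  0.0347  0.003 ] yawx 74.47184379797407 [-5.834   3.859   8.2771] 0.6213176113124498 [-0.0063  0.7961  0.6051 -0.0054]
[(350, 195, 17, 38, 302), (0, 0, 0, 0, 0)]
```

>>> carry_out:
  deltas:
    - [[0, 0.3, -0.1], 0]
    - [[0, 0.6, -0.1], 0]
    - [[0, 0.6, -0.1], 0]
    - [[0, 0.6, -0.1], 0]

```text
t: 9.5
eef_pos: [0.5907, 0.0768, 0.0031]
tool_rot: [-0.01, 0.796, 0.605, -0.01]
contact_force: [-13.4, 5.4, 15.5]
gripper_width: 0.621
```

```bash
python3 gr.py
```

```text
9.5 tcp [0.5907 0.0768 0.0031] local [-0.0423  0.0346  0.0031] yawx 74.52849795828254 [-13.4499   5.3682  15.4788] 0.6207992916469669 [-0.0101  0.7958  0.6054 -0.0096]
[(351, 195, 16, 38, 297), (0, 0, 0, 0, 0)]
```

The push stalled at local x −42 mm, which is where home was predicted, and the force doubled, so the cassette is against the stop. I back off with the bar still held, then lift.

>>> carry_out:
  deltas:
    - [[0, -0.7, -0.1], 0]
    - [[0, -1.5, -0.1], 0]
    - [[0, -2.5, -0.1], 0]
    - [[0, -3.0, -0.5], 0]
    - [[0, -3.0, -1.0], 0]
    - [[0, -3.0, -1.6], 0]
    - [[0, -3.0, -2.2], 0]
    - [[0, -3.0, -3.0], 0]
    - [[0, -3.0, -5.0], 0]
    - [[0, -3.0, -9.0], 0]

```text
t: 10.8
eef_pos: [0.5627, 0.0845, 0.0935]
tool_rot: [-0.011, 0.796, 0.606, -0.011]
contact_force: [0.4, -1.0, -0.4]
gripper_width: 0.622
```

>>> carry_out:
  deltas:
    - [[0, -3, -5], 0]
    - [[0, -6, -9], 0]
    - [[0, -12, -12], 0]
    - [[0, -18, -14], 0]
    - [[0, -18, -14], 0]
    - [[0, -18, -14], 0]

```text
t: 11.55
eef_pos: [0.3939, 0.132, 0.2395]
tool_rot: [-0.011, 0.795, 0.606, -0.011]
contact_force: [0.4, -0.8, 0.1]
gripper_width: 0.62
```

```bash
python3 gr.py
python3 - <<'E'
from h import *
np.set_printoptions(precision=3,suppress=True)
t=read_camera("top");a=t[120:260,240:380]; b=read_camera("scene")[140:280,270:410]
cv2.imwrite("pics/v10.png",cv2.resize(np.hstack([a,b]),(800,400),interpolation=cv2.INTER_CUBIC)[...,::-1])
h=cv2.cvtColor(t,cv2.COLOR_RGB2HSV);o=cv2.inRange(h,(3,150,80),(14,255,255));o[:140]=0;o[:,:270]=0;o[:,330:]=0
m=cv2.moments(o,True);print(m["m00"])
if m["m00"]: print("plate top local",L([.622,.032,-.275],atz("top",(m["m01"]/m["m00"],m["m10"]/m["m00"]),.052)),"expect x -.028")
E
```

```text
11.55 tcp [0.3939 0.132  0.2395] local [-0.2466  0.0343  0.2395] yawx 74.60324125283775 [ 0.4332 -0.7808  0.1085] 0.6195229405865208 [-0.0108  0.7954  0.6059 -0.0105]
[(350, 186, 15, 38, 474), (0, 0, 0, 0, 0)]
58.0
plate top local [-0.031  0.001  0.052] expect x -.028
```

View pics/v10.png

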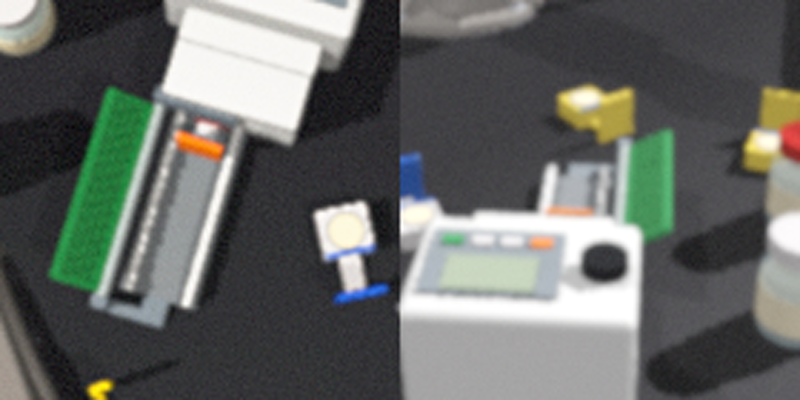

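The picture shows the green bar back at its original slope, with its box top at row 186 as at the start. The orange plate is at the mouth (crop (200,145)), and the robot is clear.

```bash
python3 -c "
from station import bot; print(bot.hand_in())"
```

```text
the job is handed in; nothing more can be done
None
```

I handed the job in at about 11.7 s of the 45 s allowed. The last checks show the orange-plate cassette home and the flap shut behind it; no verdict was reported.

**What I did:** One fingertip pressed the green bar down until it was level or lower (flap about 0.57 rad before the push). The other fingertip pushed the orange plate about 93 mm of tool travel. I backed off 30 mm, lifted away, and the flap sprang shut.

**Last checks:**
- **Cassette home:** the push stalled with the tool at local x = −42 mm, where home was predicted. The resisting force rose from about 6 N to 13 N there.
- **Flap shut:** the green bar is back at its starting place in the scene picture (top at row 186, as at the start).
- **Nothing else touched:** contact force is back to noise level and the arm is well clear. I did not measure the other objects; those in the last picture looked unmoved.

**What disagreed:**
- **Plate position:** the last picture puts the top of the plate at local x = −31 mm, against −28 mm expected. That is about the error of my pose fit, which also varied by about 4 mm between its two versions, so I relied on the stall instead.
- **Fingertip height:** in the pictures the fingertips stood about 20 mm above the reported TCP, not below it as the text says. I found the bar by force and picture instead.
- **Press force:** during the push the vertical force reached 8 to 15 N, above the 5.5 N stated at the flap's stop. The flap was probably on its upper hard stop by then.

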